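Tighten a window cell's retaining ring with a pin spanner

ROBOT

A 6-joint arm with a two-finger parallel gripper is mounted at the origin on a cart in front of the work surface, level with it; the furniture and walls round the work are solid. World frame = base frame: x ahead of the robot, y to its left, z up, the work surface at z = 0. Lengths are in m, angles in rad, forces in N, time in s.
With the tool pointing down it reaches from about 0.375 to 0.9 m from the base axis. Payload 3.1 kg.
Tool frame: the origin (TCP) lies at the very end of the fingers, on their centre line; the grasp point (between the pads) lies 19 mm behind it; z points along the fingers, y is the line along which they close (so a half turn about z gives the same grasp; the last joint's range is limited). The gripper opens to 85 mm and grips with 20 to 120 N. Pads are 22 mm wide; open, the fingers measure 114 mm over their backs; the gripper's body (76 mm by 85 mm) begins 54 mm behind the grasp point. The pads swing forward as they close: fully open they stand 13 mm farther back than shut.
Start: joints at [0.939, 0.527, 1.433, -0, 1.181, -0.178], TCP at [0.274, 0.562, 0.231] pointing down, gripper open.
Joint ranges: [-3.08, 3.08], [-0.75, 2.2], [0.22, 2.44], [-1.43, 4.57], [0, 2.65], [-2.85, 2.85]. Speed limits (rad/s): [2.79, 2.79, 3.14, 3.14, 3.14, 3.14].

INTERFACE

Orientations are given as a unit quaternion [x, y, z, w].
In Python, from station import sense, snapshot, camera_params, sign_off gives the robot as it stands.
- The arm moves only by the shell command python3 -m handwheel 'ROWS' [OPENING] [FORCE]. ROWS is JSON, a list that holds one entry, the list of rows, each a list of 4 numbers: the shift along the tool's x, y, z in units of 25 mm (1.0 is 25 mm), then the turn about the tool's z in units of 6 degrees (1.0 is 6 degrees). A call has 1 to 20 rows; each row shifts and turns the commanded pose from where the row before left it, along the tool's axes as they then stand; what a row does not reach is not made up. A row lasts 1/8 s, in which the tool goes at most 62.5 mm and 10.7 degrees, less where a joint would pass 70% of its speed; a pose out of reach is approached as far as the arm can. A call is refused whole if a number of a shift passes 1 or a number of a turn 1, either way. A call with a gripper value outside its range is refused whole. OPENING is the finger opening in mm, from 0 to 85.4, set as the call begins (- or left out, the last holds). The fingers move at their own pace and stop on an object; FORCE is the grip in N (left out, the last holds). Time passes only in rows, so rows that do not move let the fingers close. It gives the time, the measured TCP pose, the force, the opening and the grip force at its end, in the units of the state.
- sense(): the state, without advancing time (a new reading comes with each control period).
- snapshot(name): name is "scene" or "top" or "wrist"; returns (picture, depth): 384x512x3 uint8, red, green, blue; 384x512 float32, m along the optical axis (not along the pixel's ray), 0 where there is no reading.
- camera_params(name): a dict with "mtx" (3x3 intrinsics, pixels), "D" ([k1, k2, p1, p2, k3] as OpenCV has them; the pictures are not rectified), "extrinsics" (4x4, takes a point from camera to world coordinates); the wrist camera has in their place "hand_eye" (4x4, takes a point from camera to tool coordinates, whose origin is the TCP and whose axes are the flange's). Camera axes: x right, y up, looking along -z (the intrinsics and any distortion apply to the point x, -y, -z); pixel columns grow to the right and rows downward; lengths in m; the calibration is good to about 2 mm. A picture is of the moment at which its call begins: read the wrist's pose just before it. camera_params takes no time and is no camera call.
- sign_off(): hands the job in; it is judged then, once.
The state is a dict: "t": time; "q": joint angles; "qd": joint speeds; "tau": joint torques, N m; "tcp_pos": TCP position; "tool_rot": TCP orientation; "force": force on the tool from outside, world axes, zero at the start; "ft_torque": the same for the moment, N m; "finger_gap": opening from 0.0 (shut) to 1.0 (fully open); "gripper_force": force on a finger pad.
Only numpy, scipy, OpenCV 4.12 (cv2) and the standard library are available. Lean on these libraries where they do the work, as an engineer would, in place of code of your own. Each camera call takes 0.05 s, during which the arm holds its last target. There are 200 camera calls.

TASK

Take the wide blue-handled pin spanner from its rest, set both of its pins into the two holes of the aluminium retaining ring on the black window cell, and with it turn the ring clockwise (seen from above) until the red mark on the ring lines up with the yellow mark on the housing, where it meets its stop. Leave the spanner standing upright with its pins in the ring, let go, and leave the orange-handled spanner alone.

Things in the scene. Friction and masses are not known exactly. Their poses are not given: they have to be found in the camera images.
- spanner_blue: Blue-handled pin spanner, 94x24x75 mm, 0.2 kg, pins down in a fixed grey rest 24 mm high. Origin: centre, at pin-tip level, 13 mm above the table; x along crossbar, z up. Upward: tapered pins d 7, 11 long, at x = +-35; shoulders d 20, 4 high; crossbar 94x20x10; handle 36 (x) x 24 (y) x 50 high (25 to 75 up), grip across the 24. Lift 20 mm to clear the rest. Same after a half turn.
- spanner_orange: Orange-handled pin spanner, 70 x 24 x 75 mm, standing likewise in another grey rest; its pins are only 46 mm apart and do not fit; leave it alone. Origin and axes as on the blue one. The two may stand in either order.
- ring_top (a point): Centre of the top face of the bright aluminium ring (108 mm across, 14 thick, top 40 above the table) on a fixed black housing, flange 148 across. The frame turns with the ring: x through its two holes (d 16, 14 deep, at x = +-35 mm), z up. Seated, spanner shoulders lie on this face, pin tips 11 mm below it. Play: about 7 degrees before the ring follows.
- ring (a joint): Turn of the ring in rad, growing clockwise seen from above. Starts between 0 and 0.5; at 1.2 the red mark on the ring meets the yellow mark on the housing; hard stop at 1.25. It turns stiffly (friction 0.08 N m, about 1.2 N at each pin) and stays where it is left.
Not all that is in view belongs to the job. Leave any pink look-alike of the spanner_blue alone.

How it is judged:
By the outcome, as a careful person would: the job done as asked, in the order asked, and still so for the second after the job is handed in, with the robot touching nothing.
It also fails if it takes over 42 s, if anything falls off the work surface, if the arm or the gripper's body presses on something with over 40 N, if the wrist force passes 120 N, or if a joint passes its speed limit or range.

## Working session

There is one attempt and no reset: what is moved stays moved. The work goes in short steps, Python scripts to look and compute and a shell command to move; the robot and the scene stay as the last step left them, time stands still between calls to the robot, and variables do not carry over. Pictures are saved under pics/ and viewed, at most 10 in all, crops included, and the job is handed in when it is done.

```bash
ls; mkdir -p pics
python3 - <<'E'
from station import *
import cv2,numpy as np
s=sense();print(s)
for n in("scene","top"):
    p,d=snapshot(n);np.savez(f"{n}.npz",p=p,d=d);cv2.imwrite(f"pics/{n}0.png",cv2.cvtColor(p,cv2.COLOR_RGB2BGR));c=camera_params(n);print(n,np.round(np.array(c["mtx"]),1).tolist(),c["D"],np.round(np.array(c["extrinsics"]),3).tolist())
print(camera_params("wrist"))
E
```

```text
pics
{'t': 0.0, 'q': array([ 9.38528179e-01,  5.28482616e-01,  1.43388881e+00,  3.43973568e-06,
        1.18141688e+00, -1.78493107e-01]), 'qd': array([ 1.33981798e-03,  8.40899992e-04,  1.36016239e-04,  2.57143864e-03,
       -1.42581184e-03,  3.20020546e-05]), 'tau': array([-6.56190264e-05, -4.42353594e+01, -1.78026545e+01, -2.10003755e-04,
        8.42353329e-03,  4.56941919e-06]), 'tcp_pos': array([0.27351585, 0.56117886, 0.23032782]), 'tool_rot': array([ 2.24946410e-01,  9.74370519e-01, -1.00822090e-03, -4.34408856e-04]), 'force': array([0.84967276, 0.13986989, 0.16486815]), 'ft_torque': array([ 0.03958348,  0.04895335, -0.0363273 ]), 'gripper_force': 0.0, 'finger_gap': 1.0017393066612699}
scene [[479.1, 0.0, 256.8], [0.0, 479.1, 193.0], [0.0, 0.0, 1.0]] [-0.03773773  0.          0.          0.          0.        ] [[0.764, 0.362, -0.534, -0.097], [-0.645, 0.442, -0.624, -0.796], [0.01, 0.821, 0.571, 0.713], [0.0, 0.0, 0.0, 1.0]]
top [[426.3, 0.0, 246.4], [0.0, 426.3, 191.9], [0.0, 0.0, 1.0]] [-0.10125368  0.          0.          0.          0.        ] [[-0.009, 0.983, -0.184, 0.249], [-1.0, -0.006, 0.014, -0.1], [0.013, 0.185, 0.983, 1.22], [0.0, 0.0, 0.0, 1.0]]
{'mtx': array([[342.72073777,   0.        , 254.81199161],
       [  0.        , 342.72073777, 194.21487989],
       [  0.        ,   0.        ,   1.        ]]), 'D': array([-0.04318931,  0.        ,  0.        ,  0.        ,  0.        ]), 'hand_eye': array([[ 1.92469537e-04,  9.45289466e-01,  3.26232721e-01,
         8.39081107e-02],
       [ 9.99999911e-01, -3.04008803e-04,  2.90917474e-04,
         6.22927855e-05],
       [ 3.74178843e-04,  3.26232636e-01, -9.45289441e-01,
        -1.41737673e-01],
       [ 0.00000000e+00,  0.00000000e+00,  0.00000000e+00,
         1.00000000e+00]])}
```

View pics/top0.png

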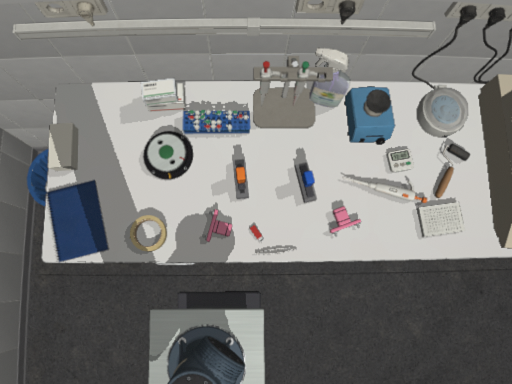

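View pics/scene0.png

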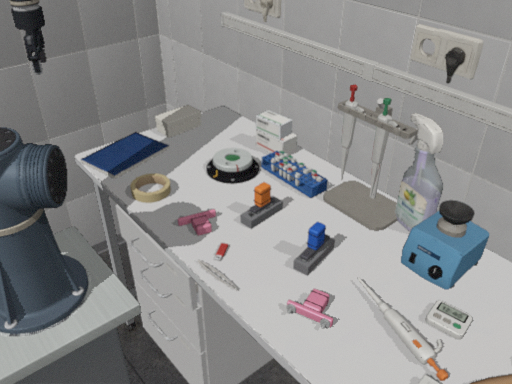

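Top view: the ring and housing are at (168,153), the orange spanner at (240,175) and the blue one at (308,178). There are pink look-alikes at (218,228) and (344,218), plus a blue box and a blue machine. The spanner at (308,178) is the one meant: blue handle in a grey rest. I'll take coarse positions and an enlarged crop to confirm.

```bash
cat > h.py <<'E'
from station import *
import cv2,numpy as np
from scipy.spatial.transform import Rotation as R
def T_of(name,s=None):
    c=camera_params(name)
    if name!="wrist": T=np.array(c["extrinsics"])
    else:
        A=np.eye(4);A[:3,:3]=R.from_quat(s["tool_rot"]).as_matrix();A[:3,3]=s["tcp_pos"];T=A@np.array(c["hand_eye"])
    return np.array(c["mtx"]),np.array(c["D"]),T
def ray(name,uv,z,s=None):
    K,D,T=T_of(name,s)
    n=cv2.undistortPoints(np.float64(uv).reshape(-1,1,2),K,D).reshape(-1,2)
    d=np.c_[n[:,0],-n[:,1],-np.ones(len(n))]@T[:3,:3].T
    return T[:3,3]+d*((z-T[2,3])/d[:,2])[:,None]
def cloud(name,d,s=None):
    K,D,T=T_of(name,s);v,u=np.nonzero(d>0)
    n=cv2.undistortPoints(np.float64(np.c_[u,v]).reshape(-1,1,2),K,D).reshape(-1,2);z=d[v,u][:,None]
    P=np.full(d.shape+(3,),np.nan);P[v,u]=(np.c_[n[:,0],-n[:,1],-np.ones(len(n))]*z)@T[:3,:3].T+T[:3,3];return P
E
python3 - <<'E'
from h import *
a=np.load("top.npz");p=a["p"];P=cloud("top",a["d"])
hsv=cv2.cvtColor(p,cv2.COLOR_RGB2HSV)
m=(hsv[...,0]>108)&(hsv[...,0]<130)&(hsv[...,1]>180)&(hsv[...,2]>90)
n,l,st,ce=cv2.connectedComponentsWithStats(m.astype(np.uint8))
for i in range(1,n):
    if st[i,4]>15: print(st[i],ce[i],np.nanmedian(P[l==i],0).round(3),np.nanmax(P[l==i][:,2]))
print("ray",ray("top",[[308,178],[168,153],[240,175]],0.088))
print("ring",P[148:158,150],P[153,187])
c=np.hstack([cv2.resize(p[155:205,285:335],(400,400),interpolation=3),cv2.resize(p[128:178,143:193],(400,400),interpolation=3)])
cv2.imwrite("pics/crop1.png",c[...,::-1])
E
```

```text
[304 172  10  14  94] [308.30851064 177.96808511] [ 0.499 -0.285  0.088] 0.09311863705751566
ray [[ 0.49935361 -0.2844831   0.088     ]
 [ 0.5721869   0.09913144  0.088     ]
 [ 0.50872023 -0.09891016  0.088     ]]
ring [[0.60185324 0.16057331 0.0381243 ]
 [0.59839048 0.16011671 0.0396845 ]
 [0.59608817 0.16052305 0.03732307]
 [0.59346973 0.16069695 0.03601926]
 [0.58960744 0.15992505 0.03902197]
 [0.5867179  0.15988821 0.03868153]
 [0.58381047 0.15983681 0.03840915]
 [0.57962334 0.15878339 0.04270594]
 [0.57723405 0.15913025 0.04062285]
 [0.57451587 0.15922131 0.03970692]] [0.5900643  0.05493575 0.02370379]
```

View pics/crop1.png

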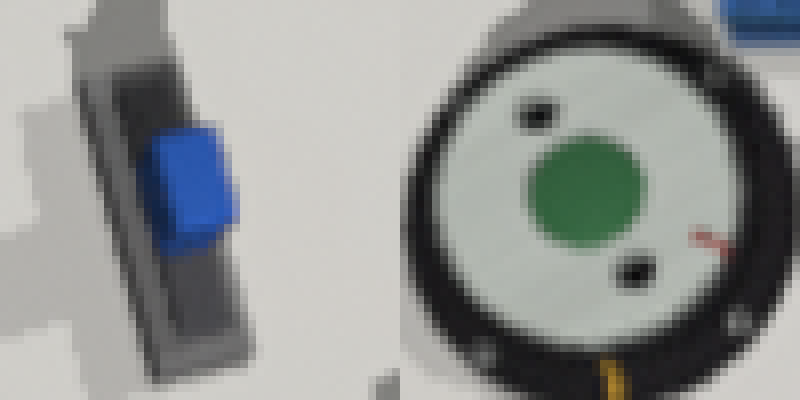

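The crop confirms the blue-handled wide spanner in its grey rest, handle at top (308,178). The ring's holes are at top ≈ (160,142) and (172,162), the red mark at (182,158) and the yellow mark at (170,175). I'll move over the ring first to measure it closely with the empty gripper.

```bash
python3 -m handwheel '[[[-1,-0.59,0,0],[-1,-0.59,0,0],[-1,-0.59,0,0],[-1,-0.59,0,0],[-1,-0.59,0,0],[-1,-0.59,0,0],[-1,-0.59,0,0],[-1,-0.59,0,0],[-1,-0.59,0,0],[-1,-0.59,0,0],[-1,-0.59,0,0],[-1,-0.59,0,0],[-1,-0.59,0,0],[-1,-0.59,0,0],[-1,-0.59,0,0],[-1,-0.59,0,0],[-1,-0.59,0,0],[-1,-0.59,0,0],[-1,-0.59,0,0],[0,0,0,0]]]'
python3 - <<'E'
from h import *
s=sense();p,d=snapshot("wrist");np.savez("w1.npz",p=p,d=d,tcp_pos=s["tcp_pos"],tool_rot=s["tool_rot"])
print(s["tcp_pos"],s["t"])
cv2.imwrite("pics/w1.png",p[...,::-1])
E
```

```text
t: 2.6
tcp_pos: [0.5789, 0.1, 0.2308]
tool_rot: [0.226, 0.974, -0.0, -0.0]
force: [-0.6, 0.8, -1.0]
finger_gap: 1.0
gripper_force: 0.0
[0.57891327 0.09999692 0.23082657] 2.6
```

View pics/w1.png

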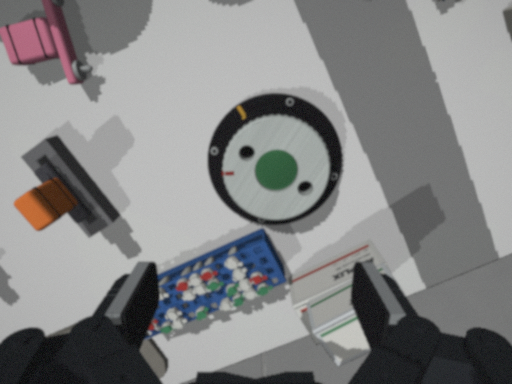

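The wrist picture shows the ring centred near (276,168), with holes at (246,152) and (305,187), the red mark at (229,173) and the yellow mark at (241,112). Next I'll measure these.

Run:
```python
from h import *
a=np.load("w1.npz");p=a["p"];s=dict(tcp_pos=a["tcp_pos"],tool_rot=a["tool_rot"])
P=cloud("wrist",a["d"],s);hsv=cv2.cvtColor(p,cv2.COLOR_RGB2HSV);g=p.max(2)
m=(g>120).astype(np.uint8);n,l=cv2.connectedComponents(m);k=l[150,290]
M=(l==k).astype(np.uint8)
c=max(cv2.findContours(M,0,1)[0],key=cv2.contourArea);print("area",cv2.contourArea(c))
w=ray("wrist",c[:,0],.04,s)[:,:2]
(cx,cy),r=cv2.minEnclosingCircle(w.astype(np.float32));e=cv2.fitEllipse(w.astype(np.float32)*1000);print("enclose",cx,cy,r,"ell",e)
print("z",np.nanmedian(P[...,2][l==k]))
full=cv2.drawContours(np.zeros_like(M),[cv2.convexHull(c)],-1,1,-1)
dk=((g<70)&(full>0)).astype(np.uint8);n,l,st,ce=cv2.connectedComponentsWithStats(dk)
H=[]
for i in range(1,n):
    if st[i,4]>20:
        q=ray("wrist",ce[i],.04,s)[0,:2];print("dark",st[i],ce[i],q);
        if st[i,4]>70:H.append(q)
H=np.array(H)
if len(H)==2: print("mid",H.mean(0),"dist",np.linalg.norm(H[0]-H[1]),"ang",np.degrees(np.arctan2(*(H[0]-H[1])[::-1])))
o=np.array(e[0])/1000
for nm,mm,z in(("red",((hsv[...,0]<8)|(hsv[...,0]>172))&(hsv[...,1]>80)&(full>0),.04),("yel",(hsv[...,0]>15)&(hsv[...,0]<30)&(hsv[...,1]>120)&(np.hypot(*np.moveaxis(np.indices(g.shape)-np.array([165,276])[:,None,None],0,0))<80),.026)):
    v,u=np.nonzero(mm);q=ray("wrist",[[u.mean(),v.mean()]],z,s)[0,:2];print(nm,len(u),q,np.linalg.norm(q-o),np.degrees(np.arctan2(*(q-o)[::-1])))
```

```text
area 8553.0
enclose 0.5922390818595886 0.11690127849578857 0.05408966913819313 ell ((592.3248901367188, 116.48799133300781), (105.65925598144531, 106.74406433105469), 84.35591125488281)
z 0.0391012596814205
dark [240 146  14  12 117] [246.17094017 151.72649573] [0.56308388 0.09819063]
dark [299 182  12   9  79] [304.08860759 186.17721519] [0.62092362 0.13522077]
mid [0.59200375 0.1167057 ] dist 0.06867798972174435 ang -147.37182488258318
red 21 [0.57422163 0.07374331] 0.046420207710252334 -112.95367205985464
yel 92 [0.52768488 0.11016664] 0.0649483653235207 -174.41462029874526
```

Ring centre is (0.592, 0.1167), and the hole axis is at 32.5°. Hole distance 68.7 mm against 70 and ring diameter 106 mm against 108 both check. The ring has to turn 61.5° clockwise. On to the blue spanner.

```bash
python3 -m handwheel '[[[-0.3,-1,0.1,0],[-0.3,-1,0.1,0],[-0.3,-1,0.1,0],[-0.3,-1,0.1,0],[-0.3,-1,0.1,0],[-0.3,-1,0.1,0],[-0.3,-1,0.1,0],[-0.3,-1,0.1,0],[-0.3,-1,0.1,0],[-0.3,-1,0.1,0],[-0.3,-1,0.1,0],[-0.3,-1,0.1,0],[-0.3,-1,0.1,0],[0,-1,0.1,0],[0,-1,0.1,0],[0,0,0,-1],[0,0,0,-1],[0,0,0,-1],[0,0,0,-1],[0,0,0,-1]]]'
python3 -m handwheel '[[[0,0,0,-1],[0,0,0,-1],[0,0,0,0]]]'
python3 - <<'E'
from h import *
s=sense();p,d=snapshot("wrist");np.savez("w2.npz",p=p,d=d,tcp_pos=s["tcp_pos"],tool_rot=s["tool_rot"])
P=cloud("wrist",d,s);hsv=cv2.cvtColor(p,cv2.COLOR_RGB2HSV)
m=((hsv[...,0]>108)&(hsv[...,0]<130)&(hsv[...,1]>150)&(hsv[...,2]>60)).astype(np.uint8)
n,l,st,ce=cv2.connectedComponentsWithStats(m);i=1+np.argmax(st[1:,4]);print(st[i],ce[i])
b=l==i;t=b&(np.abs(P[...,2]-.088)<.006)
tt=t.astype(np.uint8);c=max(cv2.findContours(tt,0,1)[0],key=cv2.contourArea)
w=ray("wrist",c[:,0],.088,s)[:,:2].astype(np.float32)*1000
print("top face",cv2.minAreaRect(w),"z",np.median(P[...,2][t]))
y=R.from_quat(s["tool_rot"]).as_matrix();print("tool x,y",y[:,0],y[:,1],np.degrees(np.arctan2(y[1,1],y[0,1])),s["t"],s["q"][5])
cv2.imwrite("pics/w2.png",p[...,::-1])
E
```

```text
t: 5.15
tcp_pos: [0.5011, -0.2764, 0.1936]
tool_rot: [-0.037, 0.999, 0.001, -0.0]
force: [-0.0, 0.5, -1.0]
finger_gap: 1.0
gripper_force: 0.0
t: 5.52
tcp_pos: [0.5012, -0.2767, 0.1937]
tool_rot: [-0.139, 0.99, 0.001, -0.0]
force: [-0.2, 0.2, -0.0]
finger_gap: 1.005
gripper_force: 0.0
[ 226  160   32   56 1543] [241.70123137 187.9397278 ]
top face ((505.0992431640625, -286.39312744140625), (35.548362731933594, 22.4730224609375), 12.501131057739258) z 0.08686317526063839
tool x,y [-9.61255044e-01 -2.75660302e-01  3.71839433e-04] [-0.27565974  0.9612546   0.0011389 ] 106.0013445974666 5.525 -2.5499897959302005
```

View pics/w2.png

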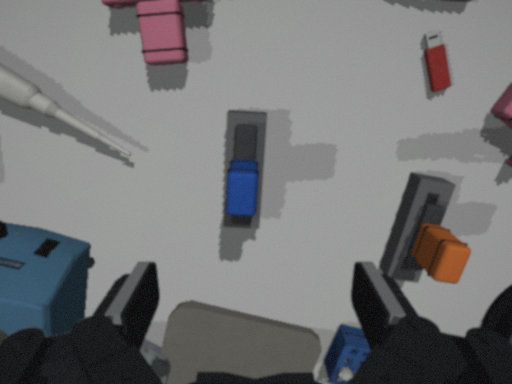

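The wrist picture shows the blue spanner at (242,188) in its grey rest, which spans (228–267,112) down to (222–259,226). I'll take the angle from the longer rest outline.

Run:
```python
from h import *
a=np.load("w2.npz");p=a["p"];s=dict(tcp_pos=a["tcp_pos"],tool_rot=a["tool_rot"]);P=cloud("wrist",a["d"],s)
m=(np.abs(P[...,2]-.024)<.008)&(p.max(2)<110)
m[:, :200]=0;m[:,285:]=0;m[:100]=0;m[240:]=0
w=ray("wrist",np.argwhere(m)[:,::-1],.024,s)[:,:2].astype(np.float32)*1000
print(len(w),cv2.minAreaRect(w),np.percentile(P[m][:,2],[10,50,90]))
print(ray("wrist",[[222,225],[228,112],[259,226],[267,112]],.024,s))
# blue side faces from cloud; top face edges from cloud points
hsv=cv2.cvtColor(p,cv2.COLOR_RGB2HSV)
b=(hsv[...,0]>108)&(hsv[...,0]<130)&(hsv[...,1]>150)&(hsv[...,2]>60);b[:150]=0;b[230:]=0;b[:,:215]=0;b[:,270:]=0
v,u=np.nonzero(b);print("rows",[(r,u[v==r].min(),u[v==r].max(),np.nanmedian(P[r,u[v==r],2]).round(3)) for r in range(160,218,5)])
```

```text
1737 ((506.365234375, -286.3680725097656), (112.78907012939453, 35.90964126586914), 12.6365385055542) [0.02219894 0.02318507 0.02405918]
[[ 0.56369664 -0.29261981  0.024     ]
 [ 0.45584616 -0.31451554  0.024     ]
 [ 0.55461229 -0.25701785  0.024     ]
 [ 0.44628962 -0.2811476   0.024     ]]
rows [(160, np.int64(235), np.int64(251), np.float64(0.044)), (165, np.int64(231), np.int64(256), np.float64(0.061)), (170, np.int64(231), np.int64(254), np.float64(0.078)), (175, np.int64(228), np.int64(257), np.float64(0.086)), (180, np.int64(228), np.int64(256), np.float64(0.088)), (185, np.int64(228), np.int64(256), np.float64(0.087)), (190, np.int64(227), np.int64(256), np.float64(0.087)), (195, np.int64(227), np.int64(255), np.float64(0.087)), (200, np.int64(227), np.int64(255), np.float64(0.087)), (205, np.int64(227), np.int64(254), np.float64(0.087)), (210, np.int64(227), np.int64(254), np.float64(0.087)), (215, np.int64(233), np.int64(251), np.float64(0.087))]
```

```bash
python3 -m handwheel '[[[0,0,0,0.58],[-0.08,-0.42,0,0],[0,0,1,0],[0,0,1,0],[0,0,1,0],[0,0,1,0],[0,0,1,0],[0,0,0.5,0],[0,0,0.4,0],[0,0,0,0],[0,0,0,0]]]' 60
python3 -m handwheel '[[[0,0,0,0],[0,0,0,0],[0,0,0,0],[0,0,0,0],[0,0,0,0],[0,0,0,0],[0,0,0,0]]]' 0 60
```

```text
t: 6.95
tcp_pos: [0.506, -0.2884, 0.047]
tool_rot: [-0.109, 0.994, -0.001, 0.0]
force: [0.1, 0.6, 0.0]
finger_gap: 0.703
gripper_force: 0.0
t: 7.82
tcp_pos: [0.5056, -0.2879, 0.0469]
tool_rot: [-0.109, 0.994, -0.0, 0.0]
force: [-1.2, 1.2, 5.6]
finger_gap: 0.276
gripper_force: 59.0
```

Gripped at about 23.5 mm. Lift, carry over the ring, and turn 20° counterclockwise to match the holes.

```bash
python3 -m handwheel '[[[0,0,-0.5,0],[0,0,-0.8,0],[0,0,-1,0],[0,0,-1,0],[0,0,-0.7,0],[-0.5,1,0,0],[-0.5,1,0,0],[-0.5,1,0,0],[-0.5,1,0,0],[-0.5,1,0,0],[-0.5,1,0,0],[-0.5,1,0,0],[-0.5,1,0,0],[-0.5,1,0,0],[-0.5,1,0,0],[-0.5,1,0,0],[-0.5,1,0,0],[-0.5,1,0,0],[-0.37,1,0,0],[0,1,0,0]]]'
python3 -m handwheel '[[[0,0,0,-1],[0,0,0,-1],[0,0,0,-1],[0,0,0,-0.33],[0,0,0,0],[0,0,0,0]]]'
python3 - <<'E'
from h import *
s=sense();p,d=snapshot("wrist");np.savez("w3.npz",p=p,d=d,tcp_pos=s["tcp_pos"],tool_rot=s["tool_rot"])
y=R.from_quat(s["tool_rot"]).as_matrix();print(s["tcp_pos"],"xaxis",np.degrees(np.arctan2(-y[1,0],-y[0,0])),y[:,2],s["q"][5])
e=np.array([.5921,.1167])-s["tcp_pos"][:2];print("to go tool",(y[:2,:2].T@e)/.025)
cv2.imwrite("pics/w3.png",p[...,::-1])
E
```

```text
t: 10.32
tcp_pos: [0.5924, 0.1162, 0.1463]
tool_rot: [-0.109, 0.994, -0.0, 0.0]
force: [0.1, 0.3, -2.3]
finger_gap: 0.275
gripper_force: 59.1
t: 11.08
tcp_pos: [0.5918, 0.1153, 0.1463]
tool_rot: [-0.279, 0.96, -0.0, -0.0]
force: [-0.5, -1.5, -1.9]
finger_gap: 0.275
gripper_force: 59.1
[0.59179545 0.11525586 0.14630819] xaxis 32.44642861993425 [-1.17605739e-04 -3.77049961e-05 -9.99999992e-01] -2.1298632088824014
to go tool [-0.04127223  0.0422122 ]
```

View pics/w3.png

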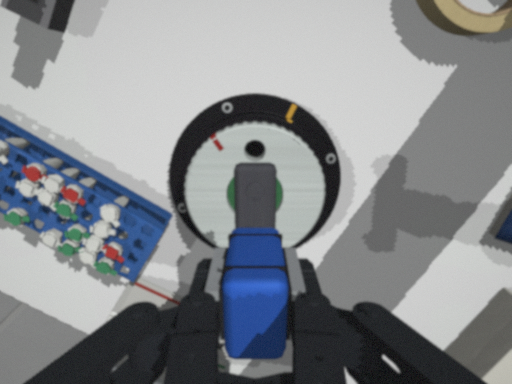

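The held bar ends at (255,165), in line with the near hole at (255,149). I'll check both positions in the tool frame.

Run:
```python
from h import *
a=np.load("w3.npz");s=dict(tcp_pos=a["tcp_pos"],tool_rot=a["tool_rot"]);Rm=R.from_quat(s["tool_rot"]).as_matrix()
for n,uv,z in(("hole",[255,149],.04),("bar end corners",[[237,165],[274,165]],.137),("yel",[291,112],.026),("red",[216,141],.04)):
    q=ray("wrist",uv,z,s);print(n,((q-s["tcp_pos"])@Rm*1000).round(1),q.round(4), np.degrees(np.arctan2(q[:,1]-.1167,q[:,0]-.5921)))
```

```text
hole [[ 3.350e+01 -1.000e-01  1.063e+02]] [[0.5636 0.0972 0.04  ]] [-145.64418001]
bar end corners [[45.9 -8.3  9.3]
 [45.9  8.5  9.3]] [[0.5575 0.0836 0.137 ]
 [0.5485 0.0978 0.137 ]] [-136.27170413 -156.50700539]
yel [[ 58.8  26.9 120.3]] [[0.5278 0.1064 0.026 ]] [-170.89036526]
red [[ 39.4 -28.5 106.3]] [[0.5738 0.0701 0.04  ]] [-111.43068339]
```

```bash
python3 -m handwheel '[[[-0.03,0.02,0.6,0],[0,0,0.8,0],[0,0,0.8,0],[0,0,0.5,0],[0,0,0.3,0],[0,0,0.15,0],[0,0,0,0],[0,0,0,0]]]'
python3 -m handwheel '[[[0,0,0.1,0],[0,0,0.05,0],[0,0,0,0]]]'
```

```text
t: 12.12
tcp_pos: [0.5927, 0.1162, 0.0682]
tool_rot: [-0.28, 0.96, -0.0, 0.001]
force: [-0.3, -0.1, -3.1]
finger_gap: 0.277
gripper_force: 59.1
t: 12.5
tcp_pos: [0.5921, 0.1161, 0.0637]
tool_rot: [-0.28, 0.96, 0.0, -0.0]
force: [-0.5, 0.6, -1.8]
finger_gap: 0.277
gripper_force: 59.1
```

Pins are in the holes without contact force. Turn clockwise most of the way, then look.

```bash
python3 -m handwheel '[[[0,0,0,0.8],[0,0,0,0.8],[0,0,0,0.8],[0,0,0,0.8],[0,0,0,0.8],[0,0,0,0.8],[0,0,0,0.8],[0,0,0,0.8],[0,0,0,0.8],[0,0,0,0.8],[0,0,0,0.8],[0,0,0,0.8],[0,0,0,0.8],[0,0,0,0],[0,0,0,0]]]'
python3 - <<'E'
from h import *
s=sense();p,d=snapshot("wrist");np.savez("w4.npz",p=p,d=d,tcp_pos=s["tcp_pos"],tool_rot=s["tool_rot"])
y=R.from_quat(s["tool_rot"]).as_matrix();print(s["tcp_pos"],"xaxis",np.degrees(np.arctan2(-y[1,0],-y[0,0])),s["q"][5],s["ft_torque"])
cv2.imwrite("pics/w4.png",p[...,::-1])
E
```

```text
t: 14.38
tcp_pos: [0.5923, 0.1166, 0.0639]
tool_rot: [0.257, 0.966, 0.0, 0.0]
force: [0.4, 2.0, -3.1]
finger_gap: 0.274
gripper_force: 59.2
[0.59232682 0.11657803 0.06388123] xaxis -29.83815636930847 -1.041543834277026 [ 0.54645131 -0.08011481  0.1000832 ]
```

View pics/w4.png

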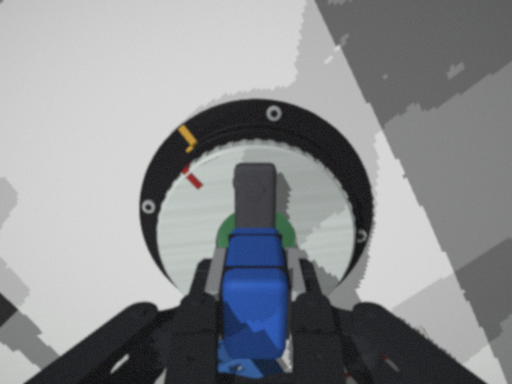

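The bar is in the ring, with the red mark at (192,178) close to the yellow at (188,136). I'll compute the remaining angle.

```bash
cat > ang.py <<'E'
from h import *
import sys
def ang(f,c=np.array([.5921,.1167])):
    a=np.load(f);p=a["p"];s=dict(tcp_pos=a["tcp_pos"],tool_rot=a["tool_rot"]);hsv=cv2.cvtColor(p,cv2.COLOR_RGB2HSV);A={}
    for n,m,z in(("red",((hsv[...,0]<8)|(hsv[...,0]>172))&(hsv[...,1]>80),.04),("yel",(hsv[...,0]>15)&(hsv[...,0]<30)&(hsv[...,1]>120),.026)):
        uv=np.argwhere(m)[:,::-1];w=ray("wrist",uv,z,s)[:,:2]-c;r=np.hypot(*w.T)
        k=(r>.038)&(r<(.056 if n=="red" else .075));w=w[k].mean(0);A[n]=np.degrees(np.arctan2(w[1],w[0]))%360
        print(n,k.sum(),uv[k].mean(0).round(),np.hypot(*w).round(4),A[n].round(2))
    print("left cw deg",A["red"]-A["yel"])
ang(sys.argv[1])
E
python3 ang.py w1.npz; python3 ang.py w3.npz; python3 ang.py w4.npz
```

```text
red 29 [226. 173.] 0.0496 248.36
yel 92 [241. 112.] 0.0647 185.78
left cw deg 62.58130304738407
red 66 [216. 141.] 0.0497 248.77
yel 141 [290. 113.] 0.0643 188.94
left cw deg 59.82342137564163
red 153 [191. 176.] 0.0482 191.88
yel 258 [188. 138.] 0.0637 183.75
left cw deg 8.123429719220553
```

```bash
python3 -m handwheel '[[[0,0,0,0.4],[0,0,0,0.4],[0,0,0,0.4],[0,0,0,0],[0,0,0,0]]]'
python3 - <<'E'
from h import *
s=sense();p,d=snapshot("wrist");np.savez("w5.npz",p=p,d=d,tcp_pos=s["tcp_pos"],tool_rot=s["tool_rot"])
y=R.from_quat(s["tool_rot"]).as_matrix();print(s["tcp_pos"],"xaxis",np.degrees(np.arctan2(-y[1,0],-y[0,0])),s["q"][5],s["ft_torque"])
cv2.imwrite("pics/w5.png",cv2.resize(p[90:250,130:390],(780,480),interpolation=3)[...,::-1])
E
python3 ang.py w5.npz
```

```text
t: 15.05
tcp_pos: [0.5922, 0.1165, 0.0639]
tool_rot: [0.318, 0.948, 0.0, -0.0]
force: [0.5, 3.4, -2.0]
finger_gap: 0.275
gripper_force: 59.3
[0.59218165 0.11648387 0.06385397] xaxis -37.05923297620373 -0.9154831772227807 [0.84312296 0.01451084 0.16553654]
red 159 [192. 176.] 0.0482 183.86
yel 247 [178. 147.] 0.0633 183.12
left cw deg 0.742969664226564
```

View pics/w5.png

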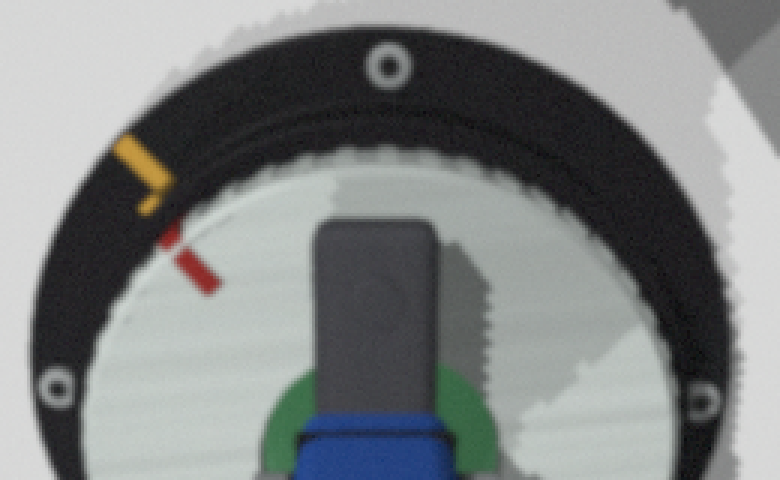

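Red and yellow are nearly in line, about 0.7° left by measurement. I'll nudge toward the stop and watch the torque.

```bash
python3 -m handwheel '[[[0,0,0,0.2],[0,0,0,0.1],[0,0,0,0],[0,0,0,0]]]'
python3 - <<'E'
from h import *
s=sense();p,d=snapshot("wrist");np.savez("w6.npz",p=p,d=d,tcp_pos=s["tcp_pos"],tool_rot=s["tool_rot"])
y=R.from_quat(s["tool_rot"]).as_matrix();print(s["tcp_pos"],"xaxis",np.degrees(np.arctan2(-y[1,0],-y[0,0])),s["ft_torque"])
E
python3 ang.py w6.npz
```

```text
t: 15.6
tcp_pos: [0.5927, 0.117, 0.0639]
tool_rot: [0.332, 0.943, 0.001, 0.0]
force: [0.6, 6.6, -2.9]
finger_gap: 0.273
gripper_force: 59.4
[0.59272343 0.11698834 0.06391183] xaxis -38.82924720910238 [ 1.27792122 -0.16912644  0.47017722]
red 152 [189. 178.] 0.0479 183.93
yel 253 [174. 149.] 0.0631 182.96
left cw deg 0.9705184193829837
```

The ring no longer follows and the torque has risen to 0.47 N m, so it is at the stop with the marks aligned. I'll relax the twist a little and seat the spanner.

```bash
python3 -m handwheel '[[[0,0,0,-0.3],[0,0,0.03,0],[0,0,0.02,0],[0,0,0,0],[0,0,0,0]]]'; python3 -m handwheel '[[[0,0,0.02,0],[0,0,0.01,0],[0,0,0,0],[0,0,0,0]]]'
```

```text
t: 16.27
tcp_pos: [0.5928, 0.1162, 0.0629]
tool_rot: [0.318, 0.948, 0.0, 0.001]
force: [0.7, 4.8, -0.2]
finger_gap: 0.275
gripper_force: 59.8
t: 16.77
tcp_pos: [0.5928, 0.1162, 0.0628]
tool_rot: [0.318, 0.948, 0.0, 0.001]
force: [-0.9, 3.0, 5.4]
finger_gap: 0.273
gripper_force: 60.5
```

Seated on the face. Release and retreat.

```bash
python3 -m handwheel '[[[0,0,0,0],[0,0,0,0],[0,0,0,0],[0,0,0,0],[0,0,0,0],[0,0,-0.3,0],[0,0,-0.8,0],[0,0,-1,0],[0,0,-1,0],[0,0,-1,0],[0,0,-1,0],[0,0,-0.5,0],[0,0,0,0],[0,0,0,0]]]' 50
python3 - <<'E'
from h import *
s=sense();p,d=snapshot("wrist");np.savez("w7.npz",p=p,d=d,tcp_pos=s["tcp_pos"],tool_rot=s["tool_rot"])
t,_=snapshot("top")
P=cloud("wrist",d,s);hsv=cv2.cvtColor(p,cv2.COLOR_RGB2HSV);b=(hsv[...,0]>108)&(hsv[...,0]<130)&(hsv[...,1]>150)&(hsv[...,2]>60)&(np.hypot(P[...,0]-.592,P[...,1]-.117)<.05)
print("blue top z",np.nanpercentile(P[b][:,2],[50,90]),"expect .104")
cv2.imwrite("pics/end.png",np.hstack([p[:,100:412],cv2.resize(t[125:210,130:260],(470,307),interpolation=3)[:384] if 0 else cv2.copyMakeBorder(cv2.resize(t[125:210,130:260],(470,307),interpolation=3),0,77,0,0,cv2.BORDER_CONSTANT)])[...,::-1])
E
python3 ang.py w7.npz
```

```text
t: 18.52
tcp_pos: [0.5915, 0.1161, 0.2009]
tool_rot: [0.318, 0.948, -0.0, -0.001]
force: [0.0, 0.7, -0.0]
finger_gap: 0.586
gripper_force: 0.0
blue top z [0.1026574  0.10373507] expect .104
red 42 [219. 133.] 0.0489 184.21
yel 98 [209. 119.] 0.0634 184.83
left cw deg -0.62320183187407
```

View pics/end.png

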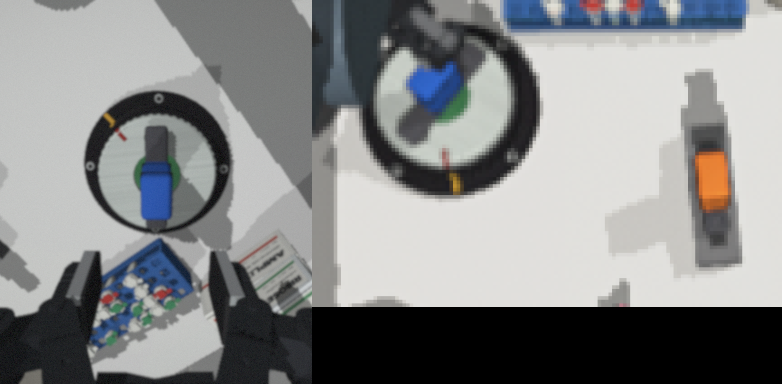

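The spanner stands upright in the ring, with its top at 0.104 m as expected. The red mark (222,135 in the left view) lines up with the yellow (208,118). The orange spanner is still in its rest, and the gripper is clear.

```bash
python3 -c "from station import sign_off; print(sign_off())"
```

```text
the job is handed in; nothing more can be done
None
```

I handed the job in at about 18.5 s: the blue spanner stands upright with its pins in the ring, which I turned clockwise to its stop with the red and yellow marks within about 1° of each other; the gripper is clear and the orange spanner was not touched.

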